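# Refit the cover of a plating-line filter chamber

### The arm

A 6-joint arm with a two-finger parallel gripper is mounted at the origin on the work surface. World frame = base frame: x ahead of the robot, y to its left, z up, the work surface at z = 0. Lengths are in m, angles in rad, forces in N, time in s.
With the tool pointing down it reaches from about 0.325 to 0.775 m from the base axis. Payload 5.5 kg.
Tool frame: the origin (TCP) lies between the finger pads; the fingertips stand 8 mm ahead of it and the grasp point (between the pads) lies 11 mm behind it (tcp_to_tips is the distance from the TCP to the fingertips, in m); z points along the fingers, y is the line along which they close (so a half turn about z gives the same grasp; the last joint's range is limited). The gripper opens to 88 mm and grips with 3 to 60 N. Pads are 20 mm wide; open, the fingers measure 115 mm over their backs; the gripper's body (75 mm by 178 mm) begins 61 mm behind the grasp point.
Start: joints at [-1.386, 0.091, 1.231, -0, 1.82, -0.057], TCP at [0.144, -0.583, 0.231] pointing down, gripper open.
Joint ranges: [-2.87, 2.87], [-0.86, 2.18], [0.17, 2.46], [-1.51, 4.65], [0.06, 2.69], [-2.65, 2.65]. Speed limits (rad/s): [2.57, 2.57, 3.01, 3.14, 3.14, 3.14].

### API

Orientations are given as a unit quaternion [w, x, y, z].
In Python, from bench import * gives the robot as it stands. Calls block until the motion is done:
- move_to(position, orientation): joint-space move of the TCP to a pose.
- move_l(position, speed=0.15, orientation=None): straight line of the TCP; orientation=None keeps the orientation; speed is the mean speed in m/s.
- movej(angles): joint-space move.
- gripper_open() and close(): open the fingers fully, or close them until they stop; the grip force is fixed at half the most.
- hold(seconds).
- inverse_kinematics(position, orientation): joint angles nearest the present ones, or None.
- state(): the state.
- get_image(name): name is "scene" or "top" or "wrist"; returns a dict with "frame" (420x560x3 uint8, blue, green, red), "depth" (420x560 float32, m along the optical axis (not along the pixel's ray), 0 where there is no reading), "camera_matrix" (3x3 intrinsics, pixels), "k1" (the pictures are not rectified: a ray, as slopes to the right and down, at radius r is drawn at 1 + k1 r^2 times it, then the intrinsics apply), "view" (4x4, takes a point from world to camera coordinates). Camera axes: x right, y up, looking along -z (the intrinsics and any distortion apply to the point x, -y, -z); pixel columns grow to the right and rows downward; lengths in m; the calibration is good to about 2 mm. A picture is of the moment at which its call begins.
A pose or a line that the arm cannot do raises IKError and nothing moves.
- job_done(): hands the job in; it is judged then, once.
The state is a dict: "time": time; "joint_pos": joint angles; "dq": joint speeds; "joint_torque": joint torques, N m; "ee_pos": TCP position; "ee_rot": TCP orientation; "ft_force": force on the tool from outside, world axes, zero at the start; "moment": the same for the moment, N m; "finger_gap": finger opening in m; "finger_force": force on a finger pad.
Only numpy, scipy, OpenCV 4.12 (cv2) and the standard library are available. Lean on these libraries where they do the work, as an engineer would, in place of code of your own. Each camera call takes 0.05 s, during which the arm holds its last target. There are 200 camera calls.

### The job

Take the beige cover off the draining block by its bow handle, lay it on the filter chamber with both of its slots near the two studs, and slide it gently back and forth across the chamber until the slots drop over the studs and it lies fully flush; never lean on it hard while it still rides on the studs. Then swing the red latch a quarter turn so that it lies over the edge of the cover, and let go, leaving the other things on the bench alone.

Things in the scene. Friction and masses are not known exactly. Their poses are not given: they have to be found in the camera images.
- chamber: Filter chamber, a beige box fixed to the bench, 170 (its x) x 270 (its y) x 60 mm high, at the left or right of the bench. Origin: centre of its underside; z up. Black hose stubs stick out 30 mm at its sides; loose things up to 120 mm tall stand just beyond it. Until the cover is flush, its contact force on chamber and studs is to stay below 40 N; its own weight is enough to make it drop.
- chamber_top (a point): Middle of the chamber's flat top, 60 mm up, axes as the chamber's. Two upright 10 mm steel studs with rounded tips rise 14 mm above the top at y = -60 and y = +60 mm. They sit on one bar that was clamped somewhere along the chamber's x: both studs have the same x, between -18 and +18 mm, which is not measured and does not change during the job.
- cover: Loose beige cover with a bow handle: a flat plate 120 (x) x 190 (y) x 8 mm, 0.26 to 0.46 kg. Origin: centre of its underside, z up. Two through slots for the studs, each 14 mm wide in x and 18 mm long in y, are centred at x = 0, y = -60 and +60 mm. It fits either way round. It starts on the grey draining block, 30 mm above the bench.
- cover_grip (a point): Centre of the handle's grip bar, over the cover's middle and 36 mm above its underside; axes as the cover's. The bar is 14 mm wide (x), 14 mm high, 82 mm long (y), on two posts at y = -36 and +36 mm, with 21 mm free between bar and plate. With the cover seated on the chamber this point is 36 mm above the chamber's top; resting on the stud tips, 50 mm.
- latch (a joint): Angle of the red latch, rad, anticlockwise from above. At 0 it points along the chamber's -x, beside the cover's place; at 1.57 along the chamber's -y, over the seated cover's edge. Range -0.4 to 1.65, starts between -0.3 and 0.1, stiff (0.06 N m), stays where left. An unseated cover blocks it.
- latch_pivot (a point): Latch's vertical pivot axis, at chamber y = +118 mm, x = 0, 10 mm above the chamber's top: the height of the underside of the latch arm. The arm is 14 mm wide, 8 mm thick, reaches 40 mm from the pivot and passes 2 mm over a seated cover.
- latch_peg (a point): Grip point on the axis of the latch's upright red peg, 32 mm from the pivot. The peg is 12 mm in diameter and rises 36 mm from the arm's top face; its top is 14 mm above this point; this point is 40 mm above the chamber's top.

How it is judged:
By the outcome, as a careful person would: the job done as asked, in the order asked, and still so for the second after the job is handed in, with the robot touching nothing.
It also fails if it takes over 72 s, if anything falls off the work surface, if the arm or the gripper's body presses on something with over 40 N, if the wrist force passes 120 N, or if a joint passes its speed limit or range.

## Working session

There is one attempt and no reset: what is moved stays moved. The work goes in short steps, each a Python script; the robot and the scene stay as the last script left them, time stands still between calls to the robot, and variables do not carry over. Pictures are saved under pics/ and viewed, at most 10 in all, crops included, and the job is handed in when it is done.

```bash
ls; mkdir -p pics
python3 - <<'E'
from bench import *
import cv2,numpy as np,pickle
d={n:get_image(n) for n in("top","scene")}
pickle.dump(d,open("im0.pkl","wb"))
for n in d:
    cv2.imwrite(f"pics/{n}0.png",d[n]["frame"]);print(n,d[n]["camera_matrix"],d[n]["k1"],d[n]["view"])
print(state())
E
```

```text
pics
top [[380.51677344   0.         278.3121689 ]
 [  0.         380.51677344 210.54859427]
 [  0.           0.           1.        ]] -0.05261853543088364 [[-0.03854901 -0.99925438 -0.00215819  0.07409516]
 [ 0.97891893 -0.03819787  0.2006456  -0.54790444]
 [-0.20057844  0.005622    0.97966151 -0.71507979]
 [ 0.          0.          0.          1.        ]]
scene [[495.06331385   0.         280.01533364]
 [  0.         495.06331385 210.57661059]
 [  0.           0.           1.        ]] -0.06465617537754695 [[ 0.652533    0.75768177 -0.01090963 -0.36451526]
 [-0.57325092  0.50301014  0.64681078  0.20184572]
 [ 0.49556439 -0.41581143  0.76257248 -1.29074667]
 [ 0.          0.          0.          1.        ]]
{'time': 0.1, 'joint_pos': array([-1.38567777e+00,  9.18033849e-02,  1.23174158e+00,  3.29376667e-07,
        1.81984127e+00, -5.67026772e-02]), 'dq': array([ 0.00119617, -0.00126415, -0.00122799,  0.00016727, -0.00074204,
       -0.00093573]), 'joint_torque': array([ 3.16976228e-03, -4.47859383e+01, -4.07568169e+01,  7.00763706e-02,
        2.84436950e-02, -1.04880562e-04]), 'ee_pos': array([ 0.1436318 , -0.58228771,  0.22962158]), 'ee_rot': array([-8.94956963e-04,  9.92698808e-01,  1.20616217e-01, -5.73824668e-05]), 'ft_force': array([-0.8013967 ,  0.24164178,  0.56857062]), 'moment': array([ 0.02111033, -0.0043491 ,  0.0213532 ]), 'finger_force': 0.0, 'finger_gap': 0.08810200828790658}
```

View pics/top0.png

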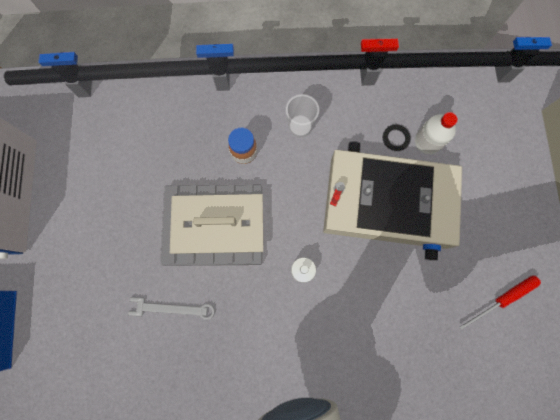

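View pics/scene0.png

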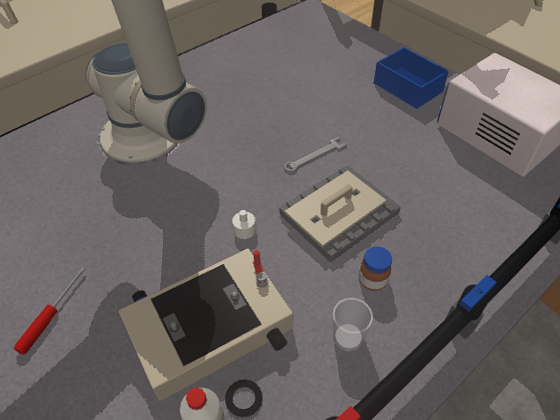

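The top view shows the cover on its block at (217,224) with its bar along the image row. The chamber is on the right, with studs near (368,190) and (427,198), and the red latch near (337,195) pointing down in the image (-x). A bottle and a ring stand above it.

```bash
cat > h.py <<'E'
import numpy as np,cv2
def cloud(im):
    "world xyz per pixel from depth"
    H,W=im["depth"].shape; u,v=np.meshgrid(np.arange(W),np.arange(H))
    D=np.array([im["k1"],0,0,0,0]); 
    s=cv2.undistortPoints(np.stack([u,v],-1).reshape(-1,1,2).astype(np.float64),im["camera_matrix"],D).reshape(H,W,2)
    d=im["depth"]; c=np.stack([s[...,0]*d,-s[...,1]*d,-d],-1)
    V=im["view"]; return (c-V[:3,3])@V[:3,:3]
def onplane(im,uv,z):
    s=cv2.undistortPoints(np.array(uv,float).reshape(-1,1,2),im["camera_matrix"],np.array([im["k1"],0,0,0,0])).reshape(-1,2)
    V=im["view"];R=V[:3,:3];o=-R.T@V[:3,3]
    r=np.c_[s[:,0],-s[:,1],-np.ones(len(s))]@R
    return o+r*((z-o[2])/r[:,2])[:,None]
def box(P):
    (c,s,a)=cv2.minAreaRect((P[:,:2]*1000).astype(np.float32)); return np.round(c,1),np.round(s,1),round(a,2)
E
python3 - <<'E'
import pickle;from h import *
d=pickle.load(open("im0.pkl","rb"))
im=d["top"];P=cloud(im);z=P[...,2];f=im["frame"]
u,v=np.meshgrid(np.arange(560),np.arange(420))
def reg(a,b,c,e): return (u>a)&(u<b)&(v>c)&(v<e)&(im["depth"]>0)
def big(m):
    n,l,s,_=cv2.connectedComponentsWithStats(m.astype(np.uint8)); i=1+np.argmax(s[1:,4]); return l==i
for nm,r,lo,hi in [("chamber",reg(315,475,145,260),.055,.065),("cover",reg(160,275,175,275),.0345,.044),("bar",reg(160,275,175,275),.062,.09),("block",reg(155,280,170,275),.025,.0335),("latch",reg(322,352,175,215),.07,.08),("peg",reg(322,352,175,215),.09,.13),("stud1",reg(358,380,175,205),.066,.09),("stud2",reg(415,437,182,212),.066,.09)]:
    m=r&(z>lo)&(z<hi)
    if m.sum()<3: print(nm,m.sum());continue
    m=big(m)
    Q=P[m]
    print(nm,m.sum(),np.median(Q,0).round(4),*box(Q), "maxz",Q[:,2].max().round(4), np.round(u[m].mean()),np.round(v[m].mean()))
hsv=cv2.cvtColor(f,cv2.COLOR_BGR2HSV)
for n,r in(("top",reg(322,352,175,215)),):
    m=r&((hsv[...,0]<8)|(hsv[...,0]>172))&(hsv[...,1]>150)
    print("red",m.sum());Q=P[m];o=np.argsort(Q[:,2]);print(Q[o][::6].round(4))
big_=np.hstack([cv2.resize(f[140:260,310:470],(480,360),interpolation=cv2.INTER_CUBIC),cv2.resize(f[170:275,160:275],(300,360))])
cv2.imwrite("pics/c.png",big_)
E
```

```text
chamber 10302 [ 0.5651 -0.1883  0.0603] [ 570.2 -187.7] [270.2 171.7] 80.09 maxz 0.0649 396.0 198.0
cover 4824 [0.5269 0.1804 0.0379] [533.3 182.1] [191.5 121. ] 89.08 maxz 0.0439 217.0 224.0
bar 324 [0.5319 0.182  0.0725] [532.5 182. ] [82.  14.2] 88.29 maxz 0.0762 214.0 220.0
block 133 [0.4688 0.281  0.0285] [483.2 286.2] [65.6 25.5] 14.91 maxz 0.0329 169.0 253.0
latch 75 [ 0.5775 -0.0626  0.0774] [573.6 -61.8] [20.6 43.1] 60.57 maxz 0.08 336.0 195.0
peg 49 [ 0.5586 -0.057   0.1124] [560.4 -58. ] [10.8 11.1] 34.37 maxz 0.1164 336.0 198.0
stud1 22 [ 0.5815 -0.1283  0.0736] [ 581.9 -128.5] [7.8 8.4] 77.78 maxz 0.0759 368.0 190.0
stud2 22 [ 0.5611 -0.2462  0.0736] [ 560.9 -246.3] [8.  7.6] 86.94 maxz 0.0759 427.0 198.0
red 86
[[ 0.553  -0.0595  0.0763]
 [ 0.5832 -0.0635  0.0772]
 [ 0.559  -0.0518  0.0778]
 [ 0.577  -0.061   0.0779]
 [ 0.5729 -0.0586  0.0783]
 [ 0.5783 -0.0708  0.0793]
 [ 0.558  -0.0532  0.0818]
 [ 0.5608 -0.0526  0.0874]
 [ 0.5585 -0.0531  0.097 ]
 [ 0.561  -0.0523  0.1034]
 [ 0.5572 -0.0549  0.1107]
 [ 0.5586 -0.0585  0.1125]
 [ 0.5602 -0.0603  0.1136]
 [ 0.5601 -0.0583  0.1144]
 [ 0.5636 -0.0583  0.1159]]
```

View pics/c.png

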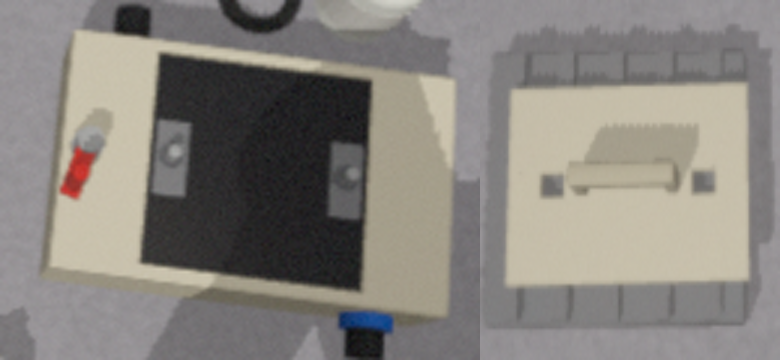

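The crops confirm the depth fit. Chamber yaw is about -10°, with its centre at (570.2, -187.7) mm. The studs' mid-point is at (571.4, -187.4), so they sit at chamber x of about +1 mm. Cover yaw is about -1.2°. Next I pick the cover up.

```bash
cat >> h.py <<'E'
def quat(psi): # tool down, tool y at world angle psi (deg)
    a=np.radians((psi+90)/2); return [0,float(np.cos(a)),float(np.sin(a)),0]
YAW=-10.0; C=np.array([.5702,-.1877])
def ch(x,y,z): # chamber xy (m) + world z -> world
    a=np.radians(YAW);c,s=np.cos(a),np.sin(a); return [C[0]+c*x-s*y,C[1]+s*x+c*y,z]
def show(st): print(round(st["time"],2),st["ee_pos"].round(4),"F",st["ft_force"].round(2),"M",st["moment"].round(2),"gap",round(st["finger_gap"],4),"ff",round(st["finger_force"],1))
E
python3 - <<'E'
from bench import *;from h import *
p=[.5328,.182]
move_to(p+[.19],quat(-1.2)); show(state())
move_l(p+[.055],speed=.12); show(state())
close(); show(state())
move_l(p+[.07],speed=.05);show(state())
move_l(p+[.19],speed=.15);hold(.2);show(state())
move_to(ch(.001,0,.19),quat(YAW));hold(.2);show(state())
cv2.imwrite("pics/w.png",get_image("top")["frame"])
E
```

```text
3.12 [0.5331 0.1813 0.19  ] F [0.36 0.17 0.58] M [-0.06 -0.06 -0.02] gap 0.0882 ff 0.0
4.39 [0.5334 0.1822 0.0561] F [-0.26 -0.04 -0.2 ] M [-0.04 -0.11  0.03] gap 0.0879 ff 0.0
5.52 [0.5329 0.182  0.055 ] F [ 0.52  0.21 -0.54] M [ 0.   -0.19 -0.01] gap 0.0139 ff 30.0
5.97 [0.5329 0.1821 0.0704] F [ 0.   -0.4  -2.27] M [-0.07 -0.07  0.01] gap 0.0141 ff 30.0
7.12 [0.5324 0.1819 0.1886] F [ 0.73 -0.23 -4.09] M [-0.07 -0.05 -0.04] gap 0.0138 ff 30.0
8.71 [ 0.5715 -0.1867  0.1901] F [ 1.05 -0.27 -4.1 ] M [-0.   -0.06 -0.01] gap 0.0139 ff 30.0
```

View pics/w.png

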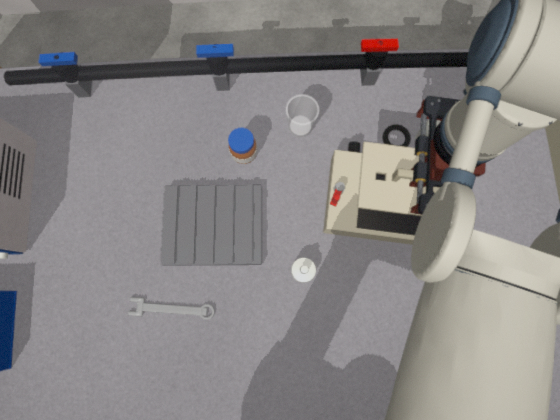

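The cover (4.2 N) hangs over the chamber at (390,180), and the block is empty. Next I lower it in small force-checked steps, sliding it in x if it lands on the studs.

```bash
cat > seat.py <<'E'
from bench import *;from h import *
def fz(): 
    hold(.04); return np.mean([state()["ft_force"][2] for _ in range(1)])
move_l(ch(.001,0,.104),speed=.1); hold(.2); show(state()); b=fz()
offs=[0,.0015,.003,.0045,.003,.0015,0,-.0015,-.003,-.0045,-.003,-.0015]
x=.001;z=.104;i=0
while z>.0853 and state()["time"]<40:
    f=fz()-b
    if f<3: z-=.0008; move_l(ch(x,0,z),speed=.02)
    elif f>9: z+=.0006; move_l(ch(x,0,z),speed=.02)
    else:
        if z<.093: break   # down over the studs, resting
        i+=1; x=.001+offs[i%12]; move_l(ch(x,0,z),speed=.02)
    s=state();print(round(s["time"],2),round(x*1e3,1),round(z*1e3,1),round(s["ee_pos"][2]*1e3,1),(s["ft_force"]).round(1))
    if s["ft_force"][2]-b>20: break
E
python3 seat.py
```

```text
9.97 [ 0.5716 -0.1881  0.1049] F [ 0.9  -0.26 -3.72] M [-0.   -0.05 -0.04] gap 0.0137 ff 30.0
10.3 1.0 103.2 103.1 [-0.1 -0.3 -3.7]
10.59 1.0 102.4 102.3 [ 0.5 -0.5 -3.1]
10.88 1.0 101.6 101.5 [ 0.2  0.2 -4.2]
11.18 1.0 100.8 100.7 [ 0.4  0.2 -3.3]
11.47 1.0 100.0 99.9 [ 0.3 -0.  -4.2]
11.76 1.0 99.2 99.1 [ 0.2  0.6 -4. ]
12.05 1.0 98.4 98.3 [-0.2  0.  -3. ]
12.34 1.0 97.6 97.5 [-0.9 -0.1 -3.2]
12.63 1.0 96.8 96.7 [ 0.4 -0.7 -3.5]
12.93 1.0 96.0 95.9 [ 0.7  0.5 -3.6]
13.22 1.0 95.2 95.1 [ 0.2 -0.4 -3.4]
13.51 1.0 94.4 94.3 [ 0.4  0.  -3.5]
13.8 1.0 93.6 93.5 [ 0.4 -0.4 -3.6]
14.09 1.0 92.8 92.7 [ 0.1 -0.9 -4.5]
14.38 1.0 92.0 91.9 [-0.6 -0.4 -4.1]
14.68 1.0 91.2 91.1 [-0.9  0.2 -3.6]
14.97 1.0 90.4 90.3 [ 0.2  0.1 -3.8]
15.26 1.0 89.6 89.5 [-0.5 -0.6 -3.5]
15.55 1.0 88.8 88.7 [-0.1  0.  -3.1]
15.84 1.0 88.0 87.9 [-0.8 -0.1 -3.8]
16.13 1.0 87.2 87.1 [ 0.2  0.4 -4.3]
16.43 1.0 86.4 86.3 [-0.   0.  -2.8]
16.72 1.0 85.6 85.5 [ 0.8 -0.  -4.2]
17.01 1.0 84.8 85.0 [-0.1 -0.3 -2.5]
```

It went down over the studs without touching them and is now at seat height. Next I release it, retreat and look.

Run:
```python
from bench import *;from h import *
import pickle
move_l(ch(.001,0,.0845),speed=.02);hold(.1);show(state())
gripper_open();hold(.1);show(state())
move_l(ch(.001,0,.20),speed=.15)
move_to([.42,.12,.3],quat(-10)); show(state())
im=get_image("top");pickle.dump(im,open("im1.pkl","wb"))
P=cloud(im);f=im["frame"];z=P[...,2];u,v=np.meshgrid(np.arange(560),np.arange(420))
r=(u>315)&(u<475)&(v>145)&(v<260)&(im["depth"]>0)
a=np.radians(YAW);q=(P[...,:2]-C);X=q[...,0]*np.cos(a)+q[...,1]*np.sin(a);Y=-q[...,0]*np.sin(a)+q[...,1]*np.cos(a)
for sx in(-40,40):
  for sy in(-80,80):
    m=r&(abs(X*1e3-sx)<10)&(abs(Y*1e3-sy)<10);print(sx,sy,m.sum(),np.median(z[m]).round(4))
m=r&(z>.0645)&(z<.0715)&(Y<.105);m=cv2.morphologyEx(m.astype(np.uint8),cv2.MORPH_OPEN,np.ones((3,3)))>0;print("cover",box(P[m]))
m=r&(z>.093)&(z<.11)&(abs(Y)<.06);print("bar",box(P[m]))
m=r&(z>.09)&(z<.13)&(Y>.07);Q=P[m];print("peg",m.sum(),box(Q),np.median(X[m]),np.median(Y[m]),z[m].max())
cv2.imwrite("pics/d.png",cv2.resize(f[130:265,300:480],(720,540),interpolation=cv2.INTER_CUBIC))
```

```text
17.36 [ 0.5713 -0.1879  0.085 ] F [0.05 0.29 1.44] M [0.04 0.01 0.03] gap 0.0139 ff 30.0
18.67 [ 0.5712 -0.1879  0.0845] F [-0.64 -0.94 -0.18] M [-0.04 -0.02  0.02] gap 0.0876 ff 0.0
20.93 [0.4204 0.1195 0.2993] F [-0.74 -0.78  0.39] M [-0.03 -0.09  0.06] gap 0.0878 ff 0.0
-40 -80 97 0.0682
-40 80 96 0.0681
40 -80 89 0.0684
40 80 94 0.0681
cover (array([ 571.3, -188.3]), array([190.1, 122. ]), 79.81)
bar (array([ 570.8, -187.7]), array([83.1, 14.9]), 79.92)
peg 47 (array([560.3, -58.2]), array([10.4, 10.7]), 21.42) -0.033634396703735976 0.12689541121897996 0.11756990398751652
```

View pics/d.png

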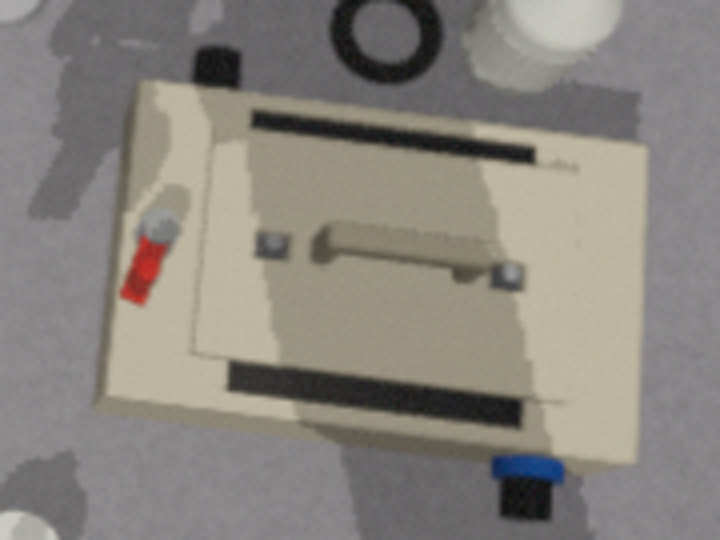

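All four corners read 68 mm, so the cover is flush, and both stud tips show in the slots at (272,243) and (508,273). The latch is at about -0.24 rad with its peg at (145,270). Next I swing the latch.

Run:
```python
from bench import *;from h import *
import pickle
def pose(t,z=.094,r=.032): return ch(-r*np.cos(t),.118-r*np.sin(t),z), quat(-100+np.degrees(t))
t0=-.24
p,q=pose(t0,.2); move_to(p,q); show(state())
p,q=pose(t0); move_l(p,speed=.1); show(state())
close(); show(state())
for t in np.linspace(t0,1.58,13)[1:]:
    p,q=pose(t); move_l(p,speed=.03,orientation=q); show(state())
    if np.abs(state()["ft_force"]).max()>25: print("stop",t);break
else:
    hold(.2);gripper_open();hold(.1);show(state())
    move_l(pose(1.58,.2)[0],speed=.12)
    move_to([.42,.12,.3],quat(-10)); show(state())
    im=get_image("top");P=cloud(im);f=im["frame"];z=P[...,2];u,v=np.meshgrid(np.arange(560),np.arange(420))
    r=(u>315)&(u<475)&(v>145)&(v<260)&(im["depth"]>0)
    a=np.radians(YAW);w=(P[...,:2]-C);X=w[...,0]*np.cos(a)+w[...,1]*np.sin(a);Y=-w[...,0]*np.sin(a)+w[...,1]*np.cos(a)
    for sx in(-40,40):
      for sy in(-80,80):
        m=r&(abs(X*1e3-sx)<10)&(abs(Y*1e3-sy)<10);print(sx,sy,np.median(z[m]).round(4))
    m=r&(z>.108)&(z<.13)&(Y>.06);print("peg",m.sum(),np.mean(X[m]),np.mean(Y[m]))
    cv2.imwrite("pics/e.png",cv2.resize(f[110:280,300:480],(540,510),interpolation=cv2.INTER_CUBIC))
```

```text
22.27 [ 0.5614 -0.0585  0.2002] F [ 0.31  0.33 -0.05] M [0.01 0.01 0.02] gap 0.0883 ff 0.0
23.48 [ 0.5619 -0.0587  0.095 ] F [-0.46 -0.3   0.  ] M [ 0.08  0.01 -0.03] gap 0.0875 ff 0.0
24.64 [ 0.5613 -0.0587  0.094 ] F [-0.01 -0.08  0.22] M [-0.01  0.1   0.  ] gap 0.0109 ff 30.0
24.95 [ 0.5597 -0.0633  0.094 ] F [-1.9  -1.15  0.09] M [-0.09  0.24 -0.  ] gap 0.0114 ff 30.0
25.26 [ 0.5587 -0.068   0.094 ] F [-1.82 -1.86  1.17] M [-0.2   0.36  0.06] gap 0.0118 ff 30.0
25.57 [ 0.5585 -0.0729  0.094 ] F [-3.21 -0.22  1.91] M [-0.31  0.55  0.07] gap 0.0111 ff 30.0
25.88 [ 0.559  -0.0778  0.094 ] F [-3.54 -1.34  3.01] M [-0.33  0.75 -0.02] gap 0.0114 ff 30.0
26.18 [ 0.5602 -0.0826  0.094 ] F [-5.34 -2.84  2.36] M [-0.42  0.8   0.06] gap 0.0111 ff 30.0
26.49 [ 0.5622 -0.0871  0.094 ] F [-4.04 -3.12  2.1 ] M [-0.44  0.79  0.03] gap 0.0111 ff 30.0
26.8 [ 0.5649 -0.0913  0.094 ] F [-4.73 -2.9   2.19] M [-0.5   0.8   0.07] gap 0.0115 ff 30.0
27.11 [ 0.5681 -0.095   0.094 ] F [-5.18 -3.56  2.48] M [-0.52  0.83  0.05] gap 0.0111 ff 30.0
27.42 [ 0.5719 -0.0983  0.094 ] F [-3.71 -3.54  2.57] M [-0.68  0.67  0.15] gap 0.0113 ff 30.0
27.73 [ 0.5762 -0.1008  0.094 ] F [-4.58 -4.25  1.67] M [-0.68  0.61  0.09] gap 0.0113 ff 30.0
28.03 [ 0.5808 -0.1027  0.0941] F [-2.89 -3.38  1.6 ] M [-0.67  0.54  0.13] gap 0.0113 ff 30.0
28.34 [ 0.5855 -0.1039  0.094 ] F [-3.54 -4.03  1.03] M [-0.76  0.43  0.13] gap 0.0115 ff 30.0
29.88 [ 0.5854 -0.103   0.094 ] F [ 0.56  0.28 -0.02] M [-0.01 -0.06  0.01] gap 0.0878 ff 0.0
32.04 [0.4204 0.1195 0.2991] F [-0.26 -0.4  -0.6 ] M [-0.04 -0.   -0.03] gap 0.0881 ff 0.0
-40 -80 0.0683
-40 80 0.0679
40 -80 0.068
40 80 0.0682
peg 34 -0.00025720083741416494 0.08605182365110486
```

View pics/e.png

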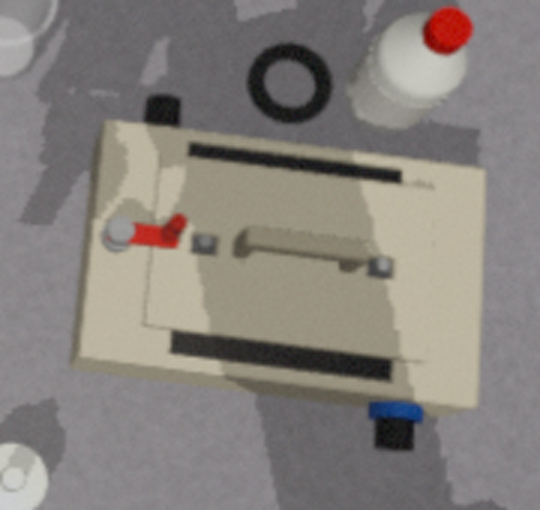

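The latch arm now lies over the cover's edge, from (118,232) to (180,235), with the peg at chamber (0, 86) mm. The cover is still flush and nothing else has moved.

```bash
python3 -c "
from bench import *
print(job_done())"
```

```text
the job is handed in; nothing more can be done
None
```

The job is handed in at about 32 s of the 72 s: the cover went over both studs on the first try, so no back-and-forth sliding was needed; it lies flush (68 mm at all four spots checked), the latch is a quarter turn over its edge, and the arm is clear.

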